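Drop the hold-down bar over the green tube rack

ROBOT

A 7-joint arm with a two-finger parallel gripper is mounted at the origin on the work surface. World frame = base frame: x ahead of the robot, y to its left, z up, the work surface at z = 0. Lengths are in m, angles in rad, forces in N, time in s.
With the tool pointing down it reaches from about 0.425 to 0.8 m from the base axis. Payload 8.3 kg.
Tool frame: the origin (TCP) lies at the very end of the fingers, on their centre line; the grasp point (between the pads) lies bot.grip_point_offset behind it (bot.grip_point_offset is the distance from the TCP to the grasp point, in m); z points along the fingers, y is the line along which they close (so a half turn about z gives the same grasp; the last joint's range is limited). The gripper opens to 85 mm and grips with 20 to 120 N. Pads are 22 mm wide; open, the fingers measure 114 mm over their backs; the gripper's body (76 mm by 85 mm) begins 54 mm behind the grasp point. The pads swing forward as they close: fully open they stand 13 mm farther back than shut.
Start: joints at [1.251, 0.383, 0.016, 1.37, -0.006, 1.388, -0.046], TCP at [0.159, -0.604, 0.231] pointing down, gripper open.
Joint ranges: [-2.95, 2.95], [-0.25, 2.06], [-1.52, 1.56], [0.18, 2.33], [-1.44, 4.58], [0.02, 2.06], [-3.01, 3.01]. Speed limits (rad/s): [2.39, 2.39, 3.01, 3.01, 3.14, 3.14, 3.14].

INTERFACE

Orientations are given as a unit quaternion [x, y, z, w].
In Python, from rig import bot gives the robot as it stands.
- The arm moves only by the tool drive_tool, never from a script. Its argument "plan" is one flat list of numbers, 4 for each row, row after row: the shift along the tool's x, y, z in m, then the turn about the tool's z in rad. A call has 1 to 10 rows; each row shifts and turns the commanded pose from where the row before left it, along the tool's axes as they then stand; what a row does not reach is not made up. A row lasts 1/8 s, in which the tool goes at most 62.5 mm and 10.7 degrees, less where a joint would pass 70% of its speed; a pose out of reach is approached as far as the arm can. A call with a gripper value outside its range is refused whole. "jaw" is the opening, from -1 (shut) to 1 (fully open), set as the call begins (left out, the last holds). The fingers move at their own pace and stop on an object; "squeeze" is the grip in N (left out, the last holds). Time passes only in rows, so rows that do not move let the fingers close. It gives the time, the measured TCP pose, the force, the opening and the grip force at its end, in the units of the state.
- bot.read_state(): the state, without advancing time (a new reading comes with each control period).
- bot.capture(name): name is "side" or "top"; returns a dict with "image" (420x560x3 uint8, red, green, blue), "K" (3x3 intrinsics, pixels), "dist" ([k1, k2, p1, p2, k3] as OpenCV has them; the pictures are not rectified), "pose" (4x4, takes a point from camera to world coordinates). Camera axes: x right, y down, z forward; pixel columns grow to the right and rows downward; lengths in m; the calibration is good to about 2 mm. A picture is of the moment at which its call begins. There is no depth.
- bot.close_job(): hands the job in; it is judged then, once.
The state is a dict: "time": time; "q": joint angles; "qvel": joint speeds; "joint_efforts": joint torques, N m; "eef_pos": TCP position; "tool_rot": TCP orientation; "force": force on the tool from outside, world axes, zero at the start; "torque": the same for the moment, N m; "grip_width": opening from 0.0 (shut) to 1.0 (fully open); "gripper_force": force on a finger pad.
Only numpy, scipy, OpenCV 4.12 (cv2) and the standard library are available. Lean on these libraries where they do the work, as an engineer would, in place of code of your own. Each camera call takes 0.05 s, during which the arm holds its last target. There are 200 camera calls.

TASK

The green tube rack stands on its shaker, but the shaker's hold-down bar has been left swung aside. Lift that bar (a black knob stands near its free end), swing it back across the rack over the low wall of the blue keeper, and let it drop fully down into the keeper's notch; then let go. Leave the red rack's bar and the amber bottle where they are.

Things in the scene. Friction and masses are not known exactly. Their poses are not given: they have to be found in the camera images.
- green_knob (a point): Centre of the upright black knob (dia 24 mm, 44 tall) on the green rack's steel bar, whose top is 22 mm below. The bar (14 wide, 10 thick, 0.2 kg) stays level; it pivots on a post 125 mm from the knob, lifts up to 50 mm on it, drops by its weight, keeps its angle when let go. It starts down, swung 57-86 deg to the notch frame's +x side. Its fixed white shaker is 220 x 150 mm, rack top at z 97 mm.
- green_notch (a point): Centre of the notch floor in the green shaker's fixed blue keeper, z 102 mm. Own axes: z up, y to the pivot post (axis at y +90 mm, post 12 thick, top 80 above this point). Notch 36 mm wide in x, keeper 12 thick in y; low wall on +x 20 mm high, stop plate on -x 50 high. Bar seated: lies along y, knob centre near (0, -35, +33) mm here; lift it over 20 mm (30-35 is good) to clear the low wall.
- red_knob (a point): Centre of the same kind of black knob on the bar of an identical shaker that carries a red rack; a bystander whose bar also stands swung aside and must stay as it is.
- bottle_centre (a point): Centre of the loose amber reagent bottle (60 mm diameter, 130 mm tall, standing upright), a bystander that must not be moved.

How it is judged:
On the way:
1. the green rack's bar is lifted to clear the keeper's low wall while still outside the notch (z of green_knob in the frame of green_notch above 0.048 m and x of green_knob in the frame of green_notch above 0.025 m), for 0.1 s.
At the end, for the whole second after the job is handed in: The green rack's bar lies fully down in the keeper's notch between its two walls (its knob within 5 mm of the seated height and 25 mm sideways of the middle) and is let go; the red rack's knob and the bottle are within 30 mm of where they stood (z of green_knob in the frame of green_notch between 0.028 and 0.038 m and x of green_knob in the frame of green_notch between -0.025 and 0.025 m and distance of each of red_knob, bottle_centre from where it was at the start of the episode below 0.03 m); the robot touches nothing.
It fails at once if the red rack's bar is moved (knob more than 30 mm) (distance of red_knob from where it was at the start of the episode above 0.03 m).
It fails at once if the bottle is moved more than 30 mm (distance of bottle_centre from where it was at the start of the episode above 0.03 m).
It also fails if it takes over 38 s, if anything falls off the work surface, if the arm or the gripper's body presses on something with over 40 N, if the wrist force passes 120 N, or if a joint passes its speed limit or range.

## Working session

There is one attempt and no reset: what is moved stays moved. The work goes in short steps, Python scripts to look and compute and a tool call to move; the robot and the scene stay as the last step left them, time stands still between calls to the robot, and variables do not carry over. Pictures are saved under pics/ and viewed, at most 10 in all, crops included, and the job is handed in when it is done.

Besides the shell and the picture viewer there is one more tool, called after ">>>" as name(argument=value, ...), one argument or row to a line, values as JSON. drive_tool: Moves the arm, as the interface text tells. Its arguments: {"type":"object","properties":{"plan":{"type":"array","items":{"type":"number"}},"jaw":{"type":"number"},"squeeze":{"type":"number"}},"required":["plan"]}

```bash
mkdir -p pics
python3 - <<'E'
from rig import bot
import cv2,pickle
d={}
for n in("side","top"):
    c=bot.capture(n);d[n]=c;cv2.imwrite(f"pics/{n}0.png",c["image"][:,:,::-1])
pickle.dump(d,open("c0.pkl","wb"))
s=bot.read_state();print(s["time"],s["eef_pos"],s["tool_rot"],s["force"],bot.grip_point_offset)
E
```

```text
0.1 [ 0.1586684  -0.60403852  0.23035001] [ 9.91763046e-01  1.28082860e-01 -1.18888454e-04 -9.09134167e-04] [-0.83668772 -0.05582844  0.27129621] 0.0187
```

View pics/side0.png

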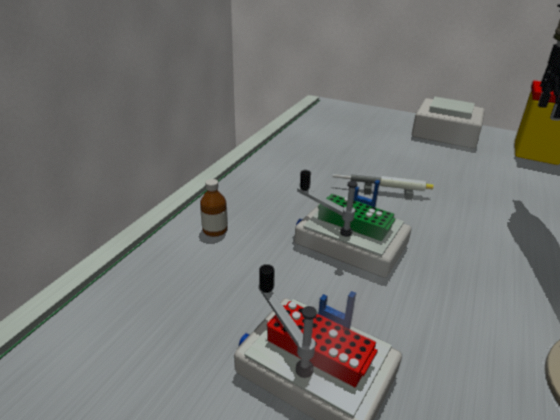

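View pics/top0.png

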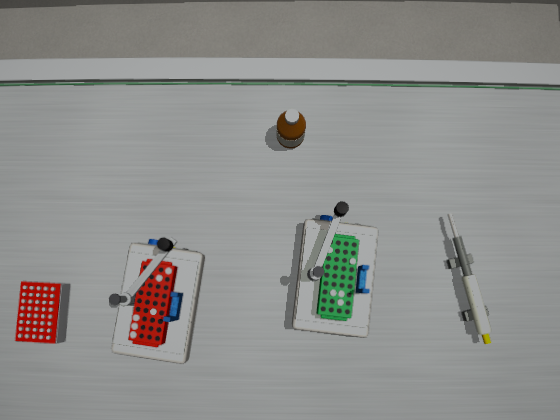

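The top view shows the green knob at (341,209), its post at (318,272) and its keeper at (363,279). In the side view the knob is at (305,180). The red knob is at (165,244) in the top view and the bottle at (291,128).

```bash
cat > h.py <<'E'
import numpy as np,cv2
def ray(c,p):
    u=cv2.undistortPoints(np.array([[p]],float),c["K"],c["dist"])[0,0]
    return c["pose"][:3,3],c["pose"][:3,:3]@np.array([u[0],u[1],1.])
def onz(c,p,z):
    o,d=ray(c,p);return o+d*(z-o[2])/d[2]
def two(c1,p1,c2,p2):
    o1,d1=ray(c1,p1);o2,d2=ray(c2,p2)
    s=np.linalg.lstsq(np.c_[d1,-d2],o2-o1,rcond=None)[0]
    a,b=o1+d1*s[0],o2+d2*s[1];return (a+b)/2,np.linalg.norm(a-b)
def blobs(c,kind,box,amin=15):
    x0,y0,x1,y1=box;im=c["image"][y0:y1,x0:x1]
    hsv=cv2.cvtColor(im,cv2.COLOR_RGB2HSV)
    m=cv2.inRange(hsv,(0,0,0),(179,255,50)) if kind=="black" else cv2.inRange(hsv,(100,120,40),(130,255,255))
    n,l,st,ce=cv2.connectedComponentsWithStats(m)
    return [(ce[i]+[x0,y0],st[i]+[x0,y0,0,0,0]) for i in range(1,n) if st[i,4]>=amin]
E
python3 - <<'E'
from h import *;import pickle
np.set_printoptions(precision=4,suppress=True)
d=pickle.load(open("c0.pkl","rb"));T,S=d["top"],d["side"]
print(T["pose"][:3,3],S["pose"][:3,3])
for nm,c,k,b in(("Tk",T,"black",(325,195,360,225)),("Sk",S,"black",(290,165,320,195)),("Tkeep",T,"blue",(345,255,380,305)),("Skeep",S,"blue",(345,170,390,215)),("Tred",T,"black",(150,230,180,258))):
    for ce,st in blobs(c,k,b):
        print(nm,ce,st)
k1=blobs(T,"black",(325,195,360,225));k2=blobs(S,"black",(290,165,320,195))
if k1 and k2: print("knob 2view",two(T,k1[0][0],S,k2[0][0]))
print("knob z",onz(T,k1[0][0],.14))
print("post",onz(T,(319,272),.182)); print("bottle",onz(T,(291,128),.07))
for ce,st in blobs(T,"blue",(345,255,380,305)): print("keep",onz(T,ce,.12))
cv2.imwrite("pics/tz.png",cv2.resize(T["image"][190:350,280:395,::-1],None,fx=4,fy=3.7,interpolation=cv2.INTER_CUBIC))
E
```

```text
[ 0.4748 -0.0642  1.0822] [0.3401 0.5877 0.5876]
Tk [339.5625 208.8203] [334 202  13  15 128]
Sk [304.7515 180.1716] [300 171  10  20 169]
Tkeep [361.7741 278.7238] [356 265  13  28 239]
Skeep [366.8643 195.4221] [354 180  26  27 199]
Tred [164.6604 244.2767] [157 238  16  14 159]
knob 2view (array([ 0.6318, -0.1797,  0.1375]), np.float64(0.003979026739681483))
knob z [ 0.6333 -0.1789  0.14  ]
post [ 0.5156 -0.1371  0.182 ]
bottle [ 0.8107 -0.0909  0.07  ]
keep [ 0.5066 -0.2209  0.12  ]
```

View pics/tz.png

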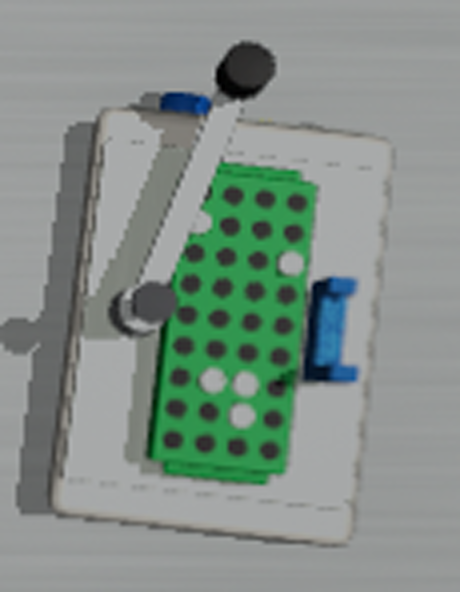

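>>> drive_tool(
  plan=[0.05,-0.026,0,0,0.05,-0.026,0,0,0.05,-0.026,0,0,0.05,-0.026,0,0,0.05,-0.026,0,0,0.05,-0.026,0,0,0.05,-0.026,0,0,0.05,-0.026,0,0,0.05,-0.026,0,0,0.05,-0.026,0,0],
  jaw=1,
  squeeze=50,
)

```text
time: 1.35
eef_pos: [0.5772, -0.2248, 0.2309]
tool_rot: [0.992, 0.128, -0.0, -0.0]
force: [-0.4, -0.9, 0.0]
grip_width: 0.998
gripper_force: 0.0
```

>>> drive_tool(
  plan=[0,0,0,-0.18,0,0,0,-0.18,0,0,0,-0.18,0,0,0,-0.18,0,0,0,-0.18,0,0,0,-0.18,0,0,0,-0.18,0,0,0,-0.18,0,0,0,-0.18,0,0,0,-0.18],
)

```text
time: 2.6
eef_pos: [0.576, -0.226, 0.2307]
tool_rot: [0.514, 0.858, -0.0, -0.001]
force: [0.1, 1.1, -0.3]
grip_width: 1.001
gripper_force: 0.0
```

>>> drive_tool(
  plan=[0,0,0,-0.18,0,0,0,-0.18,0,0,0,-0.18,0,0,0,-0.18,0,0,0,0,0,0,0,0],
)

```text
time: 3.35
eef_pos: [0.5762, -0.2261, 0.2311]
tool_rot: [0.183, 0.983, 0.0, -0.0]
force: [-0.6, -0.3, 0.2]
grip_width: 0.997
gripper_force: 0.0
```

Run:
```python
from h import *;import pickle
from rig import bot
np.set_printoptions(precision=4,suppress=True)
d=pickle.load(open("c0.pkl","rb"));T=d["top"]
f=lambda u,v:(280+(u+.5)/4-.5,190+(v+.5)/3.7-.5)
K=onz(T,f(248,64),.157)[:2];P=onz(T,f(155,302),.182)[:2];N=onz(T,f(331,330),.102)[:2]
a=onz(T,f(342,286),.122)[:2];b=onz(T,f(342,374),.152)[:2]
pb=onz(T,f(140,325),.102)[:2]
print("knob",K,"post",P,pb,"N",N,"|KP|",np.linalg.norm(K-P),"|NP|",np.linalg.norm(N-P))
print("wall dir",a-b,np.degrees(np.arctan2(*(a-b)[::-1])),"NP ang",np.degrees(np.arctan2(*(P-N)[::-1])))
s=bot.read_state();q=s["tool_rot"];p=s["eef_pos"]
from scipy.spatial.transform import Rotation as R
for t in(K,[.632,-.179]):print("tool shift",R.from_quat(q).inv().apply([t[0]-p[0],t[1]-p[1],.122-p[2]]))
print(s["q"])
```

```text
knob [ 0.6339 -0.1806] post [ 0.5169 -0.1361] [ 0.509  -0.1354] N [ 0.507 -0.225] |KP| 0.12523986363881248 |NP| 0.08946072561745638
wall dir [ 0.0437 -0.0058] -7.5365114194839515 NP ang 83.675854515645
tool shift [-0.0375  0.0632  0.109 ]
tool shift [-0.0351  0.064   0.109 ]
[ 0.8137  0.4578 -0.7041  1.362   0.293   1.4271  1.3212]
```

>>> drive_tool(
  plan=[-0.018,0.032,0,0,-0.0185,0.0315,0,0,0,0,0,0,0,0,0.03,0,0,0,0.03,0,0,0,0.02,0,0,0,0.015,0,0,0,0.01,0,0,0,0,0],
)

```text
time: 4.47
eef_pos: [0.6329, -0.1797, 0.126]
tool_rot: [0.181, 0.983, 0.0, -0.0]
force: [-0.5, -0.0, -0.3]
grip_width: 1.002
gripper_force: 0.0
```

Run:
```python
from rig import bot
import cv2
S=bot.capture("side")["image"];T=bot.capture("top")["image"]
a=cv2.resize(S[110:260,250:430],(400,333));b=cv2.resize(T[140:310,260:430],(333,333))
cv2.imwrite("pics/g1.png",cv2.hconcat([a,b])[:,:,::-1]);print(bot.read_state()["force"])
```

```text
[ 0.85207904 -0.10973222 -0.81184213]
```

View pics/g1.png

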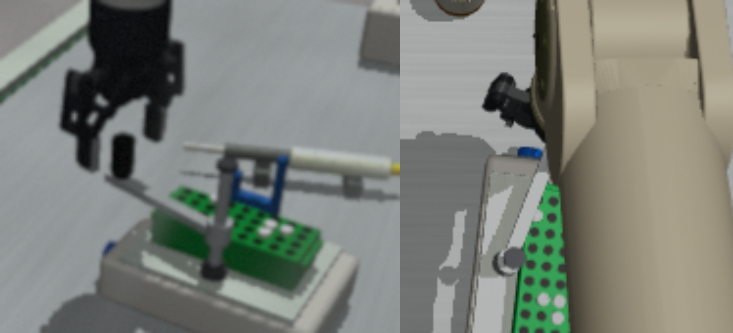

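The side crop shows the knob at (123,155), about midway between the open fingers at (88,155) and (155,125). I'm closing the gripper.

>>> drive_tool(
  plan=[0,0,0,0,0,0,0,0,0,0,0,0,0,0,0,0,0,0,0,0,0,0,0,0,0,0,0,0,0,0,0,0],
  jaw=-1,
  squeeze=50,
)

```text
time: 5.58
eef_pos: [0.6333, -0.1797, 0.1265]
tool_rot: [0.181, 0.983, 0.0, 0.0]
force: [0.3, -0.7, 1.2]
grip_width: 0.257
gripper_force: 48.9
```

>>> drive_tool(
  plan=[0,0,-0.006,0,0,0,-0.007,0,0,0,-0.007,0,0,0,-0.007,0,0,0,-0.006,0,0,0,0,0,0,0,0,0],
)

```text
time: 6.45
eef_pos: [0.633, -0.1796, 0.1592]
tool_rot: [0.181, 0.983, 0.0, -0.0]
force: [0.1, 0.1, -2.0]
grip_width: 0.262
gripper_force: 49.1
```

>>> drive_tool(
  plan=[0.0006,-0.0125,0,0.1,0.0006,-0.0125,0,0.1,0.0006,-0.0125,0,0.1,0.0006,-0.0125,0,0.1,0.0006,-0.0125,0,0.1,0.0006,-0.0125,0,0.1,0,0,0,0],
)

```text
time: 7.32
eef_pos: [0.5872, -0.2385, 0.1592]
tool_rot: [0.464, 0.886, -0.0, -0.0]
force: [1.3, 0.5, -1.8]
grip_width: 0.262
gripper_force: 49.2
```

>>> drive_tool(
  plan=[0.0006,-0.0125,0,0.1,0.0006,-0.0125,0,0.1,0.0006,-0.0125,0,0.1,0.0006,-0.0125,0,0.1,0.0006,-0.0125,0,0.1,0.0006,-0.0125,0,0.1,0.0006,-0.0125,0,0.1,0,0,0,0,0,0,0,0],
)

```text
time: 8.45
eef_pos: [0.5052, -0.2601, 0.1595]
tool_rot: [0.738, 0.674, 0.0, 0.0]
force: [0.5, -2.9, -2.7]
grip_width: 0.261
gripper_force: 49.3
```

Run:
```python
from rig import bot
import cv2
S=bot.capture("side")["image"];T=bot.capture("top")["image"]
a=cv2.resize(S[130:260,290:430],(400,371));b=cv2.resize(T[200:330,280:410],(371,371))
cv2.imwrite("pics/g2.png",cv2.hconcat([a,b])[:,:,::-1])
```

```text
(no output)
```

View pics/g2.png

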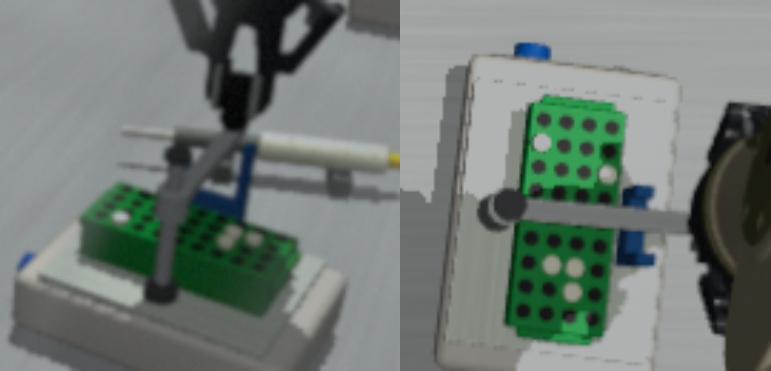

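The top crop shows the bar over the keeper at row 217. The notch spans rows 199–251, with its centre near 225, so I need about 5 mm more swing before lowering.

>>> drive_tool(
  plan=[0,-0.0055,0,0.045,0,0,0,0,0,0,0.007,0,0,0,0.007,0,0,0,0.007,0,0,0,0.006,0,0,0,0.005,0,0,0,0,0,0,0,0,0],
)

```text
time: 9.68
eef_pos: [0.4991, -0.2597, 0.1276]
tool_rot: [0.755, 0.656, 0.0, 0.0]
force: [0.3, -3.7, -0.5]
grip_width: 0.263
gripper_force: 49.5
```

>>> drive_tool(
  plan=[0,0,0,0,0,0,0,0,0,0,0,0,0,0,0,0,0,0,0,0,0,0,0,0],
  jaw=1,
)

```text
time: 10.42
eef_pos: [0.4991, -0.2594, 0.1273]
tool_rot: [0.755, 0.656, 0.0, -0.0]
force: [0.6, 0.2, -1.0]
grip_width: 1.003
gripper_force: 0.0
```

>>> drive_tool(
  plan=[0,0,-0.02,0,0,0,-0.03,0,0,0,-0.03,0,0,0,-0.03,0,-0.05,0,0,0,-0.05,0,0,0,-0.05,0,0,0,0,0,0,0],
)

```text
time: 11.42
eef_pos: [0.4754, -0.4131, 0.2361]
tool_rot: [0.757, 0.653, -0.001, -0.0]
force: [-0.2, 1.0, -0.3]
grip_width: 0.998
gripper_force: 0.0
```

Run:
```python
from rig import bot
import cv2
from h import *
s=bot.capture("side");t=bot.capture("top");S,T=s["image"],t["image"]
a=cv2.resize(S[130:260,290:430],(400,371));b=cv2.resize(T[200:330,280:410],(371,371))
cv2.imwrite("pics/g3.png",cv2.hconcat([a,b])[:,:,::-1])
```

```text
(no output)
```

View pics/g3.png

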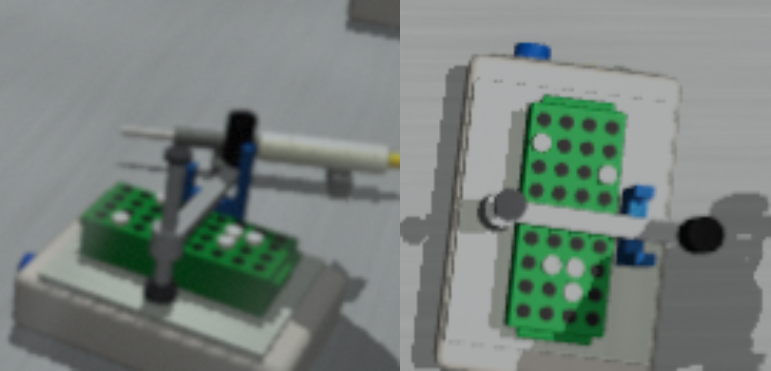

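The top crop shows the bar lying between the keeper's walls, with the knob at (701,234). I'll check the height and the bystanders before handing in.

Run:
```python
from rig import bot
from h import *;import pickle
d=pickle.load(open("c0.pkl","rb"))
s=bot.capture("side");t=bot.capture("top")
k1=blobs(t,"black",(370,265,400,300));k2=blobs(s,"black",(362,165,382,190))
print(k1,k2)
p,e=two(t,k1[0][0],s,k2[0][0]);print(p,e)
N=np.array([.506,-.225]);y=np.array([.12,.993]);r=p[:2]-N;print("x",r@[y[1],-y[0]],"y",r@y,"z",p[2]-.102)
for c,o,b in((t,d["top"],(80,90,320,370)),(s,d["side"],(190,170,290,300))):
    x0,y0,x1,y1=b
    print((cv2.absdiff(c["image"],o["image"])[y0:y1,x0:x1].max(2)>60).sum())
```

```text
[(array([385.03030303, 282.        ]), array([377, 276,  17,  13, 165]))] [(array([372.09248555, 178.33526012]), array([362, 169,  17,  20, 173]))]
[ 0.50029765 -0.26043757  0.13634301] 0.00011292852908363423
x -0.001409921993484508 y -0.035873785843502815 z 0.03434300749492179
6
0
```

Seated: x is about -1 mm and z about 34 mm, and the bystanders haven't moved.

```bash
python3 -c "
from rig import bot
print(bot.close_job())"
```

```text
the job is handed in; nothing more can be done
None
```

The green rack's bar is down in the keeper's notch and let go, with the knob measured about 1 mm off centre and 34 mm above the notch floor; the red rack's bar and the bottle did not move, and the job is handed in (no verdict was returned).

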